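# Null a laboratory balance with its torsion lever

### The job

Weigh the amber bottle against the steel weight: with the ball-ended lever of the balance, wind the torsion spring until the heavy left pan lifts and the pointer comes to stand on the broad middle mark of the scale. Counter the beam's slow swing with the lever so that it never bangs into its stops, keep the pointer on the mark for five seconds, then let go of the lever and leave the pointer resting on the mark. Work only with the lever: do not touch the beam, the pointer, the pans or what stands on the pans, and leave the tube rack and the flask where they are.

Things in the scene. Friction and masses are not known exactly. Their poses are not given: they have to be found in the camera images.
- balance: white two-pan balance, fixed to the bench; base 190 (x) by 290 (y) by 45 mm. Origin: centre of its underside. Its x points from the lever side (nearer the robot) to the scale side, y to the bottle's pan (left seen from the robot), z up; it may be turned about z. Beam and lever turn about one axis along its x, 150 mm above the bench. Scale and pointer reach 280 mm high at most, at x 40 to 60 mm
- beam (a joint): angle of beam and pointer about the balance's x, rad. 0: level, pointer on the middle mark; positive: left (bottle) pan up, pointer leaning to the right (-y). Stops at -0.22 and 0.22; starts at rest on -0.22. Almost frictionless, nominal: inertia with loads 0.040 kg m2, damping 0.008 N m s/rad, torque on it 0.20 x (lever - lever0) - 0.123 x beam (N m); free swing of 3.6 s period, dying over 10 s
- lever (a joint): angle of the winding lever about the balance's x, rad; 0 upright, positive leaning right (-y), range -0.70 to 0.85. Starts parked at -0.65; moving it right winds the spring and lifts the left pan. Its friction of 0.22 N m (1.6 N at the ball) holds it where it is let go. At lever = lever0 the pointer rests on the mark: lever0 is unknown, -0.31 to 0.51; the beam leaves its stop near lever0 - 0.14
- lever_ball (a point): centre of the black 32 mm ball on the lever's end, 140 mm from its axis, in the plane at balance x -75 mm. Below it runs the lever's flat bar, 12 mm wide along the swing, 6 mm thick. Pinched from above across the swing (fingers closing along the balance's x), the ball turns freely between the fingers. The white dial disc behind the lever, at x -53 mm, reaches 62 mm from the axis
- pointer_tip (a point): upper tip of the dark pointer, 6 mm wide, 126 mm from the beam's axis; it moves in the plane at balance x +55 mm, before the scale plate as seen from the far side. It is wholly on the mark for beam angles within about 0.055
- zero_mark (a point): middle of the broad grey mark (18 mm wide) at the top edge of the white scale plate (116 mm wide, balance x +43 mm), on its far face 262 mm above the bench
- left_pan: round steel pan, 110 mm diameter, 9 mm rim, kept level by a linkage, on the left (+y) end of the beam, 180 mm from its axis; origin at its pivot on the beam, 24 mm below the pan's upper face. At the start it is at its lowest; with the beam level the upper face is 181 mm above the bench
- right_pan: round steel pan, same as the left one, on the right (-y) end of the beam
- bottle: closed amber bottle with a white cap, 60 mm diameter, 100 mm tall, about 460 g (420 to 500 g), loose on the left pan; origin at the centre of its underside
- weight: steel weight with a knob, 46 mm diameter, 54 mm tall, 400 g, loose on the right pan; origin at the centre of its underside
- tube_rack: white rack with capped tubes, 190 (its y) by 70 by 100 mm high, loose on the bench beside the balance; origin at the centre of its underside; bystander
- flask: glass conical flask with a stopper, 92 mm wide, 160 mm tall, loose on the bench on the balance's other side; origin at the centre of its underside; bystander
Things that resemble listed ones, but are neither listed nor needed, are in the scene too. Of the things like the bottle, leave any that is purple; of the rest the smaller one is meant.

How it is judged:
By the outcome, as a careful person would: the job done as asked, in the order asked, and still so for the second after the job is handed in, with the robot touching nothing.
It also fails if it takes over 48 s, if anything falls off the work surface, if the arm or the gripper's body presses on something with over 40 N, if the wrist force passes 120 N, or if a joint passes its speed limit or range.

### The arm

A 6-joint arm with a two-finger parallel gripper is mounted at the origin on the work surface. World frame = base frame: x ahead of the robot, y to its left, z up, the work surface at z = 0. Lengths are in m, angles in rad, forces in N, time in s.
With the tool pointing down it reaches from about 0.275 to 0.875 m from the base axis. Payload 12.5 kg.
Tool frame: the origin (TCP) lies at the very end of the fingers, on their centre line; the grasp point (between the pads) lies 19 mm behind it; z points along the fingers, y is the line along which they close (so a half turn about z gives the same grasp; the last joint's range is limited). The gripper opens to 85 mm and grips with 20 to 120 N. Pads are 22 mm wide; open, the fingers measure 114 mm over their backs; the gripper's body (76 mm by 85 mm) begins 54 mm behind the grasp point. The pads swing forward as they close: fully open they stand 13 mm farther back than shut.
Start: joints at [-1.333, 0.351, 1.652, -0, 1.139, -0.085], TCP at [0.174, -0.522, 0.2] pointing down, gripper open.
Joint ranges: [-2.75, 2.75], [-0.79, 2.1], [0.01, 2.65], [-1.57, 4.71], [0.07, 3.14], [-2.87, 2.87]. Speed limits (rad/s): [2.22, 2.22, 2.79, 3.14, 3.14, 3.14].

### API

Orientations are given as a 3x3 rotation matrix whose columns are the frame's x, y, z axes.
In Python, from bench import manip gives the robot as it stands. Calls block until the motion is done:
- manip.move_ptp(position, orientation): joint-space move of the TCP to a pose.
- manip.move_l(position, attitude=None, max_speed=0.15): straight line of the TCP; attitude=None keeps the orientation; max_speed is the mean speed in m/s.
- manip.move_j(angles): joint-space move.
- manip.set_gripper(opening, effort=None): opening from 0.0 (shut) to 1.0 (fully open); effort is the grip in N (None keeps the last); returns when the fingers have stopped.
- manip.dwell(seconds).
- manip.inverse_kinematics(position, orientation): joint angles nearest the present ones, or None.
- manip.grab_frame(name): name is "side" or "top" or "wrist"; returns (picture, depth): 480x640x3 uint8, red, green, blue; 480x640 float32, m along the optical axis (not along the pixel's ray), 0 where there is no reading.
- manip.get_calibration(name): a dict with "camera_matrix" (3x3 intrinsics, pixels), "R" (3x3) and "t" (3): a world point X has camera coordinates R X + t. Camera axes: x right, y down, z forward; pixel columns grow to the right and rows downward; lengths in m; the calibration is good to about 2 mm. A picture is of the moment at which its call begins: read the wrist's pose just before it. get_calibration takes no time and is no camera call; for the wrist camera it gives the pose at the moment of the call.
A pose or a line that the arm cannot do raises manip.Unreachable and nothing moves.
- manip.sign_off(): hands the job in; it is judged then, once.
Trained networks look in the newest picture that a camera, given by its name, has taken for a name from the list of things; names that differ only in an ending like _2 or _b are one class to them, and where a whole thing is asked for, a point or a joint stands for the part that bears it (a point fixed in the world has none). Each returns a list of dicts, best first, with "confidence" (0 to 1); they miss things now and then, are a little off and sometimes report something else, mostly with a low value. They report only what shows in the picture. A call takes as long as a camera call. They do not tell look-alikes from the thing itself.
- manip.look_for(camera, name): "at" ([x, y, z] in m, in world coordinates, good to about 4 mm: the middle of the surface that is visible of it).
Readings, each from a call of its own:
- manip.current_time(): time.
- manip.current_qpos(): joint angles.
- manip.current_joint_vel(): joint speeds.
- manip.current_joint_torque(): joint torques, N m.
- manip.current_ee_pos(): TCP position.
- manip.current_tcp_rot(): TCP orientation.
- manip.current_force(): force on the tool from outside, world axes, zero at the start.
- manip.current_ft_torque(): the same for the moment, N m.
- manip.current_grip_width(): opening from 0.0 (shut) to 1.0 (fully open).
- manip.current_grip_force(): force on a finger pad.
Only numpy, scipy, OpenCV 4.12 (cv2) and the standard library are available. Lean on these libraries where they do the work, as an engineer would, in place of code of your own. Each camera call takes 0.05 s, during which the arm holds its last target. There are 200 camera calls.

## Working session

There is one attempt and no reset: what is moved stays moved. The work goes in short steps, each a Python script; the robot and the scene stay as the last script left them, time stands still between calls to the robot, and variables do not carry over. Pictures are saved under pics/ and viewed, at most 10 in all, crops included, and the job is handed in when it is done.

```bash
ls; mkdir -p pics; python3 - <<'E'
from bench import manip
import cv2,numpy as np
print(manip.current_time())
ims=[]
for c in("side","top"):
    p,d=manip.grab_frame(c); cv2.imwrite(f"pics/{c}0.png",p[:,:,::-1]); np.save(f"pics/{c}0.npy",d)
    k=manip.get_calibration(c); print(c,k["camera_matrix"].tolist(),k["R"].round(4).tolist(),k["t"].round(4).tolist())
    for n in("balance","lever_ball","pointer_tip","zero_mark","bottle","weight","left_pan","right_pan","tube_rack","flask"):
        print(n,[(np.round(r["at"],3).tolist(),round(r["confidence"],2)) for r in manip.look_for(c,n)][:4])
print(manip.current_time())
E
```

```text
pics
0.0
side [[531.474672744591, 0.0, 320.9769304394408], [0.0, 531.474672744591, 241.95055357614098], [0.0, 0.0, 1.0]] [[-0.8677, -0.4965, 0.024], [-0.3, 0.4844, -0.8218], [0.3964, -0.7203, -0.5693]] [0.519, 0.3358, 1.0888]
balance [([0.557, 0.107, 0.124], 0.73), ([0.576, 0.102, 0.153], 0.53)]
lever_ball [([0.512, 0.106, 0.19], 0.84)]
pointer_tip [([0.576, 0.104, 0.154], 0.76), ([0.564, -0.089, 0.253], 0.68)]
zero_mark [([0.559, 0.105, 0.125], 0.87)]
bottle [([0.739, 0.32, 0.082], 0.93), ([0.59, 0.26, 0.204], 0.58), ([0.509, 0.453, 0.048], 0.34)]
weight [([0.562, -0.089, 0.252], 0.67), ([0.508, 0.11, 0.19], 0.59)]
left_pan []
right_pan [([0.561, -0.092, 0.222], 0.7)]
tube_rack [([0.468, -0.421, 0.06], 0.73), ([0.559, -0.091, 0.222], 0.42)]
flask [([0.51, 0.453, 0.051], 0.9)]
top [[450.40524338477474, 0.0, 313.4706279726221], [0.0, 450.40524338477474, 237.55014196009702], [0.0, 0.0, 1.0]] [[-0.0191, -0.9993, -0.0307], [-0.984, 0.0243, -0.1762], [0.1769, 0.0268, -0.9839]] [0.0336, 0.6409, 1.0581]
balance [([0.575, 0.059, 0.08], 0.77)]
lever_ball [([0.513, 0.133, 0.235], 0.95), ([0.571, -0.106, 0.218], 0.71)]
pointer_tip [([0.586, 0.006, 0.178], 0.87)]
zero_mark [([0.571, 0.054, 0.083], 0.86)]
bottle [([0.593, 0.232, 0.213], 0.95), ([0.741, 0.29, 0.086], 0.57), ([0.489, 0.293, 0.072], 0.57)]
weight [([0.564, -0.099, 0.253], 0.64)]
left_pan [([0.586, 0.242, 0.14], 0.93), ([0.565, -0.096, 0.255], 0.35)]
right_pan [([0.566, -0.104, 0.217], 0.73)]
tube_rack [([0.477, -0.426, 0.058], 0.9)]
flask [([0.518, 0.422, 0.051], 0.92)]
1.1
```

View pics/side0.png

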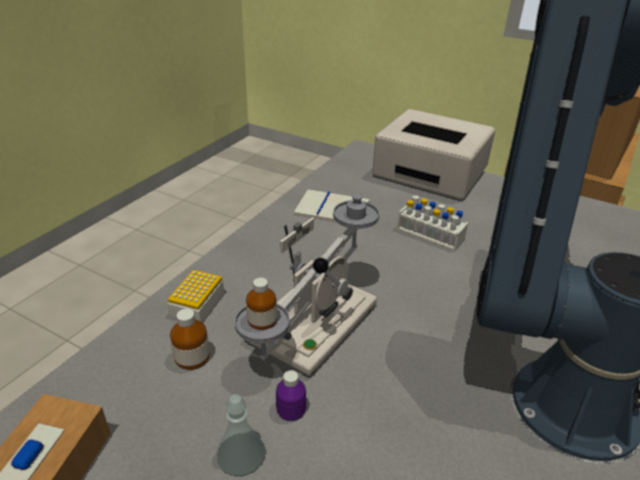

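View pics/top0.png

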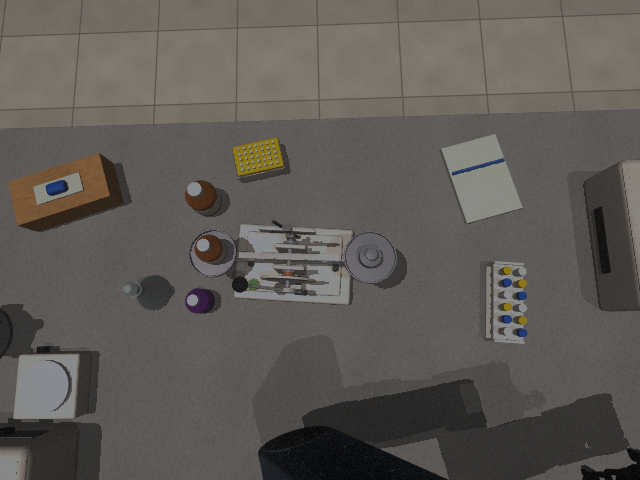

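```bash
cat > h.py <<'E'
from bench import manip
import cv2,numpy as np
def ray(k,u,v):
    K,R,t=k["camera_matrix"],np.array(k["R"]),np.array(k["t"])
    d=R.T@np.linalg.solve(K,[u,v,1.]); return -R.T@t,d
def at_z(k,u,v,z):
    o,d=ray(k,u,v); return o+d*(z-o[2])/d[2]
def proj(k,X):
    c=np.array(k["camera_matrix"])@(np.array(k["R"])@np.asarray(X,float)+np.array(k["t"])); return c[:2]/c[2]
def tri(a,b):  # a,b = (calib,u,v)
    A=np.zeros((3,3));r=np.zeros(3)
    for k,u,v in(a,b):
        o,d=ray(k,u,v);d=d/np.linalg.norm(d);P=np.eye(3)-np.outer(d,d);A+=P;r+=P@o
    return np.linalg.solve(A,r)
E
python3 - <<'E'
from h import *
kt,ks=manip.get_calibration("top"),manip.get_calibration("side")
t=cv2.imread("pics/top0.png");s=cv2.imread("pics/side0.png")
def blob(im,u,v,r=13,th=40):
    c=im[v-r:v+r+1,u-r:u+r+1].max(2)<th
    n,l,st,ce=cv2.connectedComponentsWithStats(c.astype(np.uint8))
    i=1+np.argmax(st[1:,4]); print(st[i]); return ce[i]+[u-r,v-r]
bt,bs=blob(t,240,284),blob(s,320,265)
print(bt,bs); print("ball",tri((kt,*bt),(ks,*bs)))
# base: near-white pixels at z .045 -> minAreaRect
d=np.load("pics/top0.npy")
v,u=np.mgrid[200:330,215:375]
K=kt["camera_matrix"];z=d[200:330,215:375]
P=np.stack([(u-K[0][2])/K[0][0]*z,(v-K[1][2])/K[1][1]*z,z],-1)-kt["t"]
P=P@np.array(kt["R"])
m=(np.abs(P[...,2]-.045)<.01)&(z>0)
q=P[m][:,:2].astype(np.float32)
print(m.sum(),np.median(P[m][:,2]),cv2.minAreaRect(q*1000))
w=manip.get_calibration("wrist");print("wristcam in tool",np.array(manip.current_tcp_rot()).T@(-np.array(w["R"]).T@w["t"]-manip.current_ee_pos()),"axis",np.array(manip.current_tcp_rot()).T@np.array(w["R"]).T,w["camera_matrix"])
crop=np.hstack([cv2.resize(t[190:320,180:400],None,fx=1.8,fy=1.8,interpolation=2),]);
c2=cv2.resize(s[190:370,225:395],None,fx=1.8,fy=1.8,interpolation=2)[:234+90]
h=max(crop.shape[0],c2.shape[0]);pad=lambda a:cv2.copyMakeBorder(a,0,h-a.shape[0],0,0,0)
cv2.imwrite("pics/crop.png",np.hstack([pad(crop),pad(c2)]))
E
```

```text
[  5   5  16  16 192]
[  6   7  15  14 165]
[239.58333333 283.953125  ] [320.42424242 265.27878788]
ball [0.51414967 0.16260383 0.26205864]
4511 0.04363439799638381 ((612.5881958007812, 103.55169677734375), (354.1773376464844, 244.58474731445312), 85.55181121826172)
wristcam in tool [ 7.59065466e-02  8.12686090e-05 -1.73551509e-01] axis [[-9.15518896e-05 -9.54798637e-01 -2.97253350e-01]
 [ 9.99999929e-01 -1.95964323e-04  3.21458398e-04]
 [-3.65179092e-04 -2.97253300e-01  9.54798587e-01]] [[417.7799247    0.         316.66302144]
 [  0.         417.7799247  243.45856641]
 [  0.           0.           1.        ]]
```

View pics/crop.png

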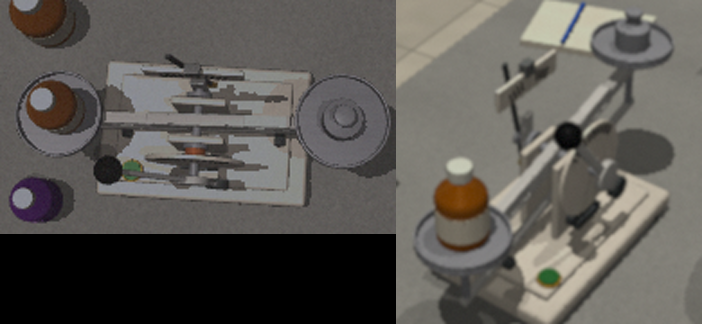

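```bash
python3 - <<'E'
from h import *
kt=manip.get_calibration("top")
c=np.array([at_z(kt,u,v,.045)[:2] for u,v in[(240,224.4),(352.8,230),(349.4,303.9),(233.9,297.2)]])
o=c.mean(0);print(c.round(3).tolist(),o)
y=(c[0]-c[1])+(c[3]-c[2]);yaw=np.arctan2(-y[0],y[1]);x=(c[0]-c[3])+(c[1]-c[2]);print("yaw",yaw,np.arctan2(x[1],x[0]))
for yw in(yaw,):
  R=np.array([[np.cos(yw),-np.sin(yw)],[np.sin(yw),np.cos(yw)]])
  print("ball in balance",R.T@(np.array([.5141,.1626])-o))
  b=np.array([.5141,.1626,.262])
  for s in(1,-1):
    xx=np.array([R[0,1],R[1,1],0])*s; z=np.array([0,0,-1.]);yv=np.cross(z,xx)
    M=np.stack([xx,yv,z],1);
    for p in(b+[0,0,.1],b-[0,0,.019],[b[0],b[1]-.2,.25]):print(s,np.round(manip.inverse_kinematics(p,M),2))
E
```

```text
[[0.682, 0.205], [0.661, -0.079], [0.478, -0.064], [0.5, 0.219]] [0.57991464 0.07013926]
yaw -0.07672877768313936 -0.07611014830328329
ball in balance [-0.07270844  0.08714378]
1 [ 0.22  0.22  1.44 -0.    1.49  0.3 ]
1 [ 0.22  0.29  1.63 -0.    1.23  0.3 ]
1 [-0.16  0.24  1.68 -0.    1.23 -0.09]
-1 [ 0.22  0.22  1.44 -0.    1.49 -2.84]
-1 [ 0.22  0.29  1.63 -0.    1.23 -2.84]Traceback (most recent call last):
  File "<stdin>", line 13, in <module>
    return _wrapfunc(a, 'round', decimals=decimals, out=out)
    return _wrapit(obj, method, *args, **kwds)
    result = getattr(arr, method)(*args, **kwds)
TypeError: unsupported operand type(s) for *: 'NoneType' and 'float'
```

```bash
cat >> h.py <<'E'
yaw=-0.0764
c,s=np.cos(yaw),np.sin(yaw)
BX=np.array([c,s,0]);BY=np.array([-s,c,0]);Z=np.array([0,0,1.])
M=np.stack([BY,BX,-Z],1)
E
python3 - <<'E'
from h import *
b=np.array([.5141,.1626,.262])
manip.move_ptp(b+[0,0,.17],M)
print(manip.current_time(),manip.current_ee_pos())
w=manip.get_calibration("wrist");p,d=manip.grab_frame("wrist")
print("pred ball px",proj(w,b));cv2.imwrite("pics/w1.png",p[:,:,::-1]);np.save("pics/w1.npy",d)
u,v=map(int,proj(w,b));r=45
m=(p[v-r:v+r+1,u-r:u+r+1].max(2)<40).astype(np.uint8)
n,l,st,ce=cv2.connectedComponentsWithStats(m);i=1+np.argmax(st[1:,4]);px=ce[i]+[u-r,v-r]
print(st[i],px,at_z(w,*px,.262))
for n in("zero_mark","pointer_tip","lever_ball"):print(n,[(np.round(q["at"],3).tolist(),round(q["confidence"],2)) for q in manip.look_for("wrist",n)])
print(manip.current_force())
E
```

```text
3.9083 [0.51427132 0.16202613 0.43175477]
pred ball px [316.37624263 207.26884055]
[  29   27   37   38 1090] [317.88348624 207.14587156] [0.51536756 0.162607   0.262     ]
zero_mark [([0.579, 0.098, 0.142], 0.73)]
pointer_tip [([0.578, 0.094, 0.151], 0.66)]
lever_ball [([0.511, 0.16, 0.272], 0.56)]
[-0.2371076   0.05409587 -0.78708654]
```

View pics/w1.png

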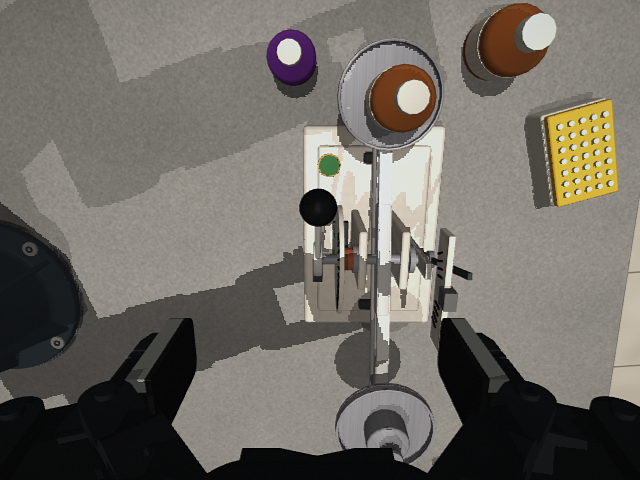

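```bash
cat >> h.py <<'E'
from scipy.optimize import minimize_scalar
A=np.array([.515,.1626,.2615])-.14*(np.sin(.65)*BY+np.cos(.65)*Z)
def tcp(L): return A+.14*(-np.sin(L)*BY+np.cos(L)*Z)-.019*Z
def lever():
    d=np.array(manip.current_ee_pos())+.019*Z-A; return np.arctan2(-d@BY,d[2])
def go(L,v):  # v: rad/s
    n=.14*abs(L-lever())
    if n>2e-4: manip.move_l(tcp(L),max_speed=max(.14*v,.003))
O=np.array([.5803,.0702,0])
KS=manip.get_calibration("side")
def P(b): return O+.18*np.cos(b)*BY+Z*(.231+.18*np.sin(b))
def shift(b): return proj(KS,P(b))-proj(KS,P(-.22))
def gray(p): return cv2.GaussianBlur(cv2.cvtColor(p,cv2.COLOR_RGB2GRAY).astype(np.float32),(0,0),.8)
def bmask():
    m=np.zeros((480,640),np.uint8);u,v=proj(KS,P(-.22))
    cv2.rectangle(m,(249,290),(273,322),1,-1);cv2.rectangle(m,(252,281),(269,290),1,-1);return m>0
def beam(ref,m):
    t=manip.current_time();g=gray(manip.grab_frame("side")[0])
    def f(b):
        dx,dy=shift(b)
        w=cv2.warpAffine(g,np.float32([[1,0,-dx],[0,1,-dy]]),(640,480),flags=cv2.INTER_LINEAR)
        return np.mean((w[m]-ref[m])**2)
    B=np.arange(-.24,.25,.02);b0=B[np.argmin([f(b) for b in B])]
    r=minimize_scalar(f,bounds=(b0-.025,b0+.025),method="bounded",options=dict(xatol=5e-4))
    return t,r.x,r.fun
E
python3 - <<'E'
from h import *
print(proj(KS,P(-.22)),shift(0),shift(.22))
t0=manip.current_time
manip.move_l(tcp(-.65),max_speed=.12);print("down",t0(),manip.current_force())
manip.set_gripper(0.0,25);print("grip",t0(),manip.current_grip_width(),manip.current_grip_force(),manip.current_force(),manip.current_ee_pos()-tcp(-.65))
p=manip.grab_frame("side")[0];cv2.imwrite("pics/ref.png",p[:,:,::-1]);ref=gray(p);np.save("ref.npy",ref);m=bmask()
for L in(-.63,-.60,-.57,-.54):
    go(L,.2);print(round(t0(),3),round(lever(),4),beam(ref,m),np.round(manip.current_force(),1))
q=p.copy();q[m]=q[m]//2+np.array([0,0,127],np.uint8);cv2.imwrite("pics/m.png",cv2.resize(q[200:380,180:420,::-1],None,fx=3,fy=3))
E
```

```text
[262.95161382 302.84534608] [ -2.23401331 -14.36611425] [ -1.60138755 -31.79385041]
down 5.8417 [0.23290487 0.39058244 0.57431429]
grip 6.6083 0.00014095658829135665 2.7518683299422264 [-0.27049892  3.08751124  5.1717305 ] [0.00032001 0.00030349 0.00051633]
6.908 -0.6294 (6.9083, np.float64(-0.21974177417720717), np.float32(0.24686696)) [-0.3 -0.7 -0.1]
7.258 -0.5987 (7.2583, np.float64(-0.21975170243964243), np.float32(0.38818642)) [-0.1  0.1 -0.5]
7.608 -0.5687 (7.6083, np.float64(-0.22013418994970227), np.float32(0.4882715)) [-0.  -0.8 -0. ]
7.958 -0.5387 (7.9583, np.float64(-0.22024124738221001), np.float32(0.80833346)) [ 0.9 -0.6  0.4]
```

View pics/m.png

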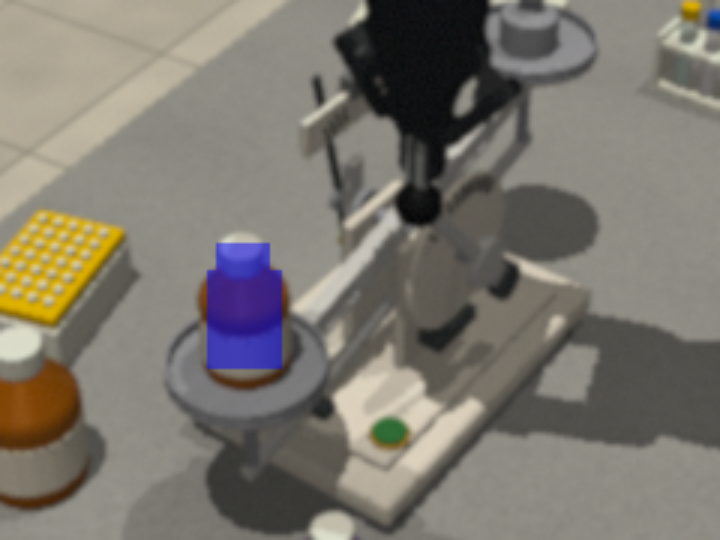

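```bash
python3 - <<'E'
from h import *
manip.move_l(tcp(-.54)+.09*Z,max_speed=.15)
manip.set_gripper(1.0)
manip.move_l(tcp(-.67)+.12*Z,max_speed=.15)
w=manip.get_calibration("wrist");p,_=manip.grab_frame("wrist");s,_=manip.grab_frame("side")
cv2.imwrite("pics/w2.png",p[:,:,::-1])
def blob(im,u,v,r,th=40):
    m=(im[v-r:v+r+1,u-r:u+r+1].max(2)<th).astype(np.uint8)
    n,l,st,ce=cv2.connectedComponentsWithStats(m);i=1+np.argmax(st[1:,4]);print(st[i]);return ce[i]+[u-r,v-r]
a=blob(p,*map(int,proj(w,[.515,.1626,.2615])),55);b=blob(s,320,268,14)
X=tri((w,*a),(KS,*b));print(a,b,X,proj(w,X),proj(KS,X))
d=X-A;print("bx off",d@BX,"L",np.arctan2(-d@BY,d[2]),np.hypot(d@BY,d[2]))
for L in(-.65,-.70):print(L,proj(KS,tcp(L)+.019*Z),proj(w,tcp(L)+.019*Z))
print(manip.current_time())
E
```

```text
[  33   27   46   46 1664]
[  6   7  15  14 171]
[316.73497596 227.59555288] [319.20467836 267.5497076 ] [0.51513159 0.16560595 0.25783176] [316.10276198 228.1670646 ] [318.90794656 267.60782102]
bx off -9.822187088197376e-05 L -0.6832058329065032 0.13897631733710458
-0.65 [319.78512346 265.31403336] [316.24653647 233.85861275]
-0.7 [318.1399128  268.50807379] [316.24703251 224.43619705]
9.9583
```

View pics/w2.png

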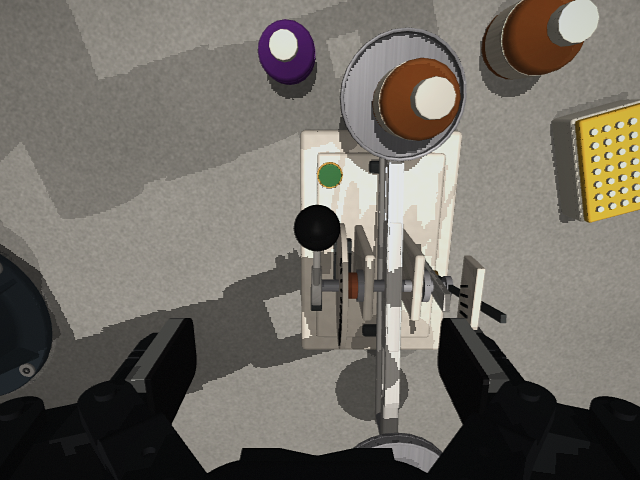

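```bash
python3 - <<'E'
from h import *
d=np.load("pics/w1.npy")
R=np.array([[0,-.9548,-.29725],[1,0,0],[0,-.29725,.9548]]);t=np.array([.0759,0,-.17355])
for v,u in[(322,190),(325,180),(322,170),(340,170),(370,140),(322,445),(330,460),(375,130),(390,120),(400,60)]:
    z=d[v,u];X=R@(np.array([(u-316.66)/417.78,(v-243.46)/417.78,1])*z)+t;print(v,u,round(float(z),3),X.round(3))
print(manip.current_grip_width(),manip.current_ee_pos())
E
```

```text
322 190 0.14 [ 0.009 -0.042 -0.048]
325 180 0.135 [ 0.011 -0.044 -0.053]
322 170 0.136 [ 0.011 -0.048 -0.051]
340 170 0.125 [ 0.011 -0.044 -0.063]
370 140 0.11 [ 0.012 -0.046 -0.079]
322 445 0.139 [ 0.01   0.043 -0.049]
330 460 0.131 [ 0.011  0.045 -0.057]
375 130 0.109 [ 0.011 -0.049 -0.079]
390 120 0.101 [ 0.012 -0.047 -0.088]
400 60 0.719 [-0.395 -0.442  0.433]
0.9994699503723652 [0.51495616 0.16450224 0.36009578]
```

```bash
python3 - <<'E'
from h import *
manip.set_gripper(.36)
p,d=manip.grab_frame("wrist");np.save("pics/w3.npy",d);cv2.imwrite("pics/w3.png",p[250:480,160:480,::-1])
R=np.array([[0,-.9548,-.29725],[1,0,0],[0,-.29725,.9548]]);t=np.array([.0759,0,-.17355])
v,u=np.mgrid[0:480,0:640];X=np.stack([(u-316.66)/417.78*d,(v-243.46)/417.78*d,d],-1)@R.T+t
m=(d>0)&(X[...,2]<.03)&(abs(X[...,0])<.03)&(abs(X[...,1])<.06)
for s in(-1,1):
    q=X[m&(np.sign(X[...,1])==s)];i=np.argsort(-q[:,2])
    print(s,len(q),"tip z",q[i[:60:10],2].round(4),"x range near tip",q[q[:,2]>q[i[0],2]-.01][:,[0,1]].min(0),q[q[:,2]>q[i[0],2]-.01][:,[0,1]].max(0))
print(manip.current_time(),manip.current_grip_width())
E
```

```text
-1 26250 tip z [-0.0306 -0.0321 -0.033  -0.0336 -0.0343 -0.035 ] x range near tip [-0.01130059 -0.02777894] [ 0.01167255 -0.01527833]
1 26280 tip z [-0.0307 -0.0324 -0.033  -0.0334 -0.0343 -0.0349] x range near tip [-0.01131033  0.01518429] [0.01156386 0.02811508]
10.575 0.3580670786073934
```

View pics/w3.png

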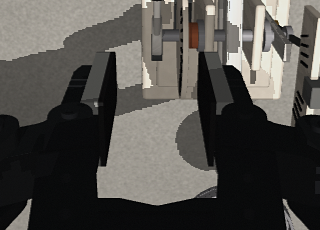

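```bash
sed -i 's/\.019\*Z/GD*Z/g; s/^A=/GD=.049\nA=/' h.py; python3 - <<'E'
from h import *
t0=manip.current_time
manip.set_gripper(.75)
manip.move_l(tcp(-.683),max_speed=.12);print("down",t0(),manip.current_force())
manip.set_gripper(0.0,30);print("grip",t0(),manip.current_grip_width(),manip.current_grip_force(),manip.current_force())
p=manip.grab_frame("side")[0];cv2.imwrite("pics/ref.png",p[:,:,::-1]);ref=gray(p);np.save("ref.npy",ref);m=bmask()
for L in(-.65,-.61,-.57,-.53):
    go(L,.25);print(round(t0(),3),round(lever(),4),beam(ref,m),np.round(manip.current_force(),1))
print(manip.current_grip_width())
w=manip.grab_frame("wrist")[0];s=manip.grab_frame("side")[0][200:380,180:420];s=cv2.resize(s,None,fx=2,fy=2)
w=cv2.resize(w[120:480],None,fx=.5,fy=.5);w=cv2.copyMakeBorder(w,0,180,0,0,0)
cv2.imwrite("pics/g.png",np.hstack([w,s])[:,:,::-1])
E
```

```text
down 12.4 [ 0.57406097  0.61075142 -0.11112504]
grip 12.8 0.3520950264621784 29.45634126663208 [1.06774109 1.20699263 2.94604048]
13.133 -0.6488 (13.1333, np.float64(-0.21987278256614745), np.float32(0.34322593)) [0.1 4.2 5.2]
13.492 -0.6099 (13.4917, np.float64(-0.21992008996906204), np.float32(0.6518792)) [0.5 4.  5.9]
13.85 -0.57 (13.85, np.float64(-0.21986583856178823), np.float32(0.914555)) [0.7 3.7 6.3]
14.208 -0.5295 (14.2083, np.float64(-0.21984474785042854), np.float32(1.0653651)) [2.6 1.2 2.6]
0.35681477339223155
```

View pics/g.png

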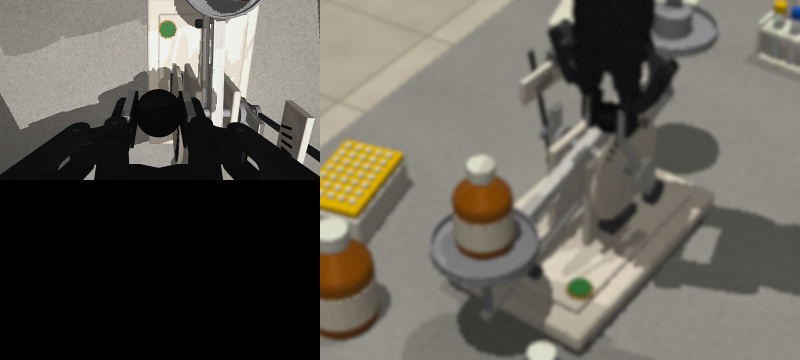

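```bash
cat > ctl.py <<'E'
from h import *
J,C,K,G=.04,.008,.123,.2
T=manip.current_time
def prop(x,Pc,L1,L2,dt):
    n=max(1,int(dt/.01));h=dt/n
    F=np.array([[1,h,0],[-K/J*h,1-C/J*h,-G/J*h],[0,0,1]])
    for i in range(n):
        L=L1+(L2-L1)*(i+.5)/n
        x=F@x+[0,G/J*L*h,0];Pc=F@Pc@F.T+np.diag([1e-8,(.03*h)**2*3,(.003**2)*h])
    return x,Pc
E
cat > run.py <<'E'
from ctl import *
import pickle
ref=np.load("ref.npy");m=bmask();H=np.array([[1.,0,0]])
go(-.46,.3);L=lever()
while 1:
    t,b,f=beam(ref,m)
    if b>-.212 or L>.5: break
    if manip.current_grip_width()<.25: print("slip");raise SystemExit
    go(L+.04,.25);L=lever()
print("lift",t,L,b)
x=np.array([b,.05,L+.08]);Pc=np.diag([1e-5,.08**2,.06**2]);ok=None
while T()<36:
    xp,_=prop(x,Pc,L,L,.3)
    Lt=xp[2]+.33*xp[0]-.44*xp[1]
    Lt=np.clip(Lt,L-.06,L+.06)
    if abs(Lt-L)>.004: go(Lt,max(.05,abs(Lt-L)/.2))
    else: manip.dwell(.15)
    tn,bn,f=beam(ref,m);Ln=lever()
    x,Pc=prop(x,Pc,L,Ln,tn-t)
    S=(H@Pc@H.T)[0,0]+.0015**2;kg=Pc[:,0]/S;r=bn-x[0];x=x+kg*r;Pc=Pc-np.outer(kg,Pc[0])
    t,L=tn,Ln
    print(f"{t:.2f} L{L:.3f} b{bn:.4f} v{x[1]:.3f} L0 {x[2]:.3f} res{r:.4f} w{manip.current_grip_width():.3f}")
    if manip.current_grip_width()<.25: print("slip");break
    if abs(bn)<.03: ok=ok or t
    else: ok=None
    if ok and t-ok>3 and abs(x[0])<.012 and abs(x[1])<.01: break
pickle.dump((t,x,Pc,L,ok),open("st.pkl","wb"));print(ok,manip.current_force())
w=manip.grab_frame("wrist")[0];cv2.imwrite("pics/w4.png",w[:,:,::-1])
tp=manip.grab_frame("top")[0];cv2.imwrite("pics/t4.png",cv2.resize(tp[190:330,200:400],None,fx=3.5,fy=3.5)[:,:,::-1])
E
python3 run.py
```

```text
lift 16.1833 -0.29902533493513644 -0.18872269384479498
16.59 L-0.316 b-0.1261 v0.182 L0 -0.252 res0.0330 w0.356
17.00 L-0.352 b-0.0773 v0.058 L0 -0.230 res-0.0176 w0.353
17.39 L-0.293 b-0.0788 v-0.041 L0 -0.228 res-0.0026 w0.351
17.79 L-0.234 b-0.0861 v0.007 L0 -0.231 res0.0060 w0.353
18.19 L-0.292 b-0.0669 v0.050 L0 -0.234 res0.0059 w0.352
18.57 L-0.259 b-0.0591 v0.027 L0 -0.231 res-0.0067 w0.355
18.77 L-0.260 b-0.0545 v0.027 L0 -0.229 res-0.0023 w0.348
19.08 L-0.256 b-0.0483 v0.023 L0 -0.228 res-0.0030 w0.357
19.39 L-0.250 b-0.0392 v0.026 L0 -0.229 res0.0013 w0.351
19.59 L-0.250 b-0.0344 v0.026 L0 -0.228 res-0.0002 w0.354
19.89 L-0.246 b-0.0256 v0.025 L0 -0.229 res0.0014 w0.353
20.09 L-0.246 b-0.0216 v0.021 L0 -0.229 res-0.0005 w0.357
20.43 L-0.239 b-0.0155 v0.016 L0 -0.229 res-0.0002 w0.352
20.62 L-0.239 b-0.0122 v0.014 L0 -0.229 res0.0003 w0.355
20.82 L-0.239 b-0.0109 v0.008 L0 -0.228 res-0.0011 w0.355
21.18 L-0.232 b-0.0087 v0.005 L0 -0.228 res-0.0002 w0.350
21.38 L-0.232 b-0.0078 v0.006 L0 -0.228 res-0.0003 w0.351
21.58 L-0.232 b-0.0061 v0.007 L0 -0.228 res0.0003 w0.357
21.78 L-0.232 b-0.0018 v0.012 L0 -0.230 res0.0030 w0.349
21.98 L-0.232 b-0.0003 v0.011 L0 -0.230 res0.0002 w0.348
22.18 L-0.232 b0.0002 v0.006 L0 -0.229 res-0.0014 w0.349
22.38 L-0.232 b0.0007 v0.001 L0 -0.229 res-0.0009 w0.349
22.68 L-0.227 b0.0007 v-0.001 L0 -0.229 res-0.0003 w0.354
22.88 L-0.227 b0.0011 v0.001 L0 -0.229 res0.0004 w0.351
23.08 L-0.227 b0.0002 v0.000 L0 -0.228 res-0.0011 w0.353
19.8917 [0.10964582 2.76569641 0.12645665]
```

View pics/w4.png

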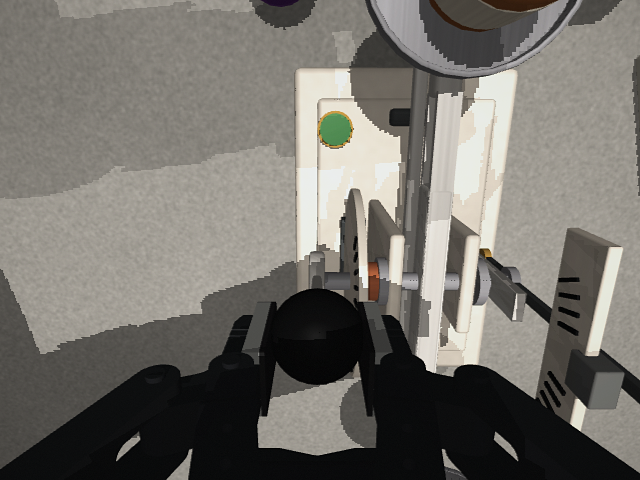

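View pics/t4.png

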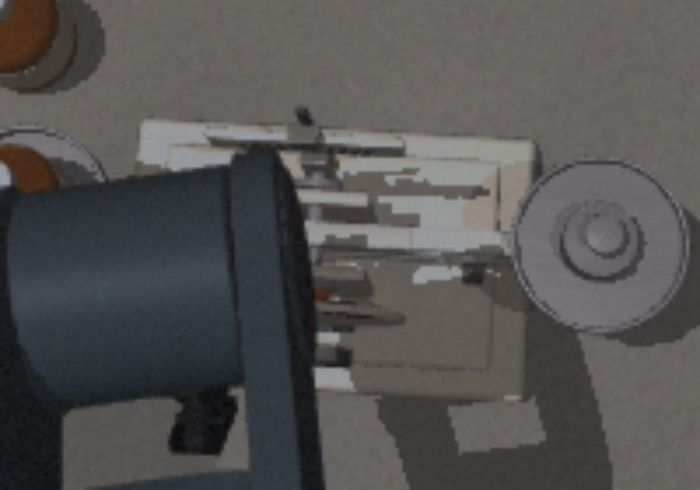

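```bash
python3 - <<'E'
from ctl import *
ref=np.load("ref.npy");m=bmask()
for i in range(6):
    manip.dwell(.45);print(beam(ref,m)[:2])
manip.set_gripper(.75);print("open",beam(ref,m)[:2],manip.current_force())
manip.move_l(np.array(manip.current_ee_pos())+.12*Z,max_speed=.1)
for i in range(7):
    print(beam(ref,m)[:2]);manip.dwell(.4)
tp=manip.grab_frame("top")[0];cv2.imwrite("pics/t5.png",cv2.resize(tp[190:330,200:400],None,fx=3.5,fy=3.5)[:,:,::-1])
E
```

```text
(23.6833, np.float64(0.0025740165777137706))
(24.1833, np.float64(0.002941978414585562))
(24.6833, np.float64(0.003631544593678644))
(25.1833, np.float64(0.0021134235590966567))
(25.6833, np.float64(0.0007874825944117004))
(26.1833, np.float64(0.0010541889053148556))
open (26.6583, np.float64(0.0014216281828090451)) [ 0.45145516 -0.01042453  0.16427718]
(28.0583, np.float64(0.00923144149317223))
(28.5083, np.float64(0.008685455189410171))
(28.9583, np.float64(0.008834174090605391))
(29.4083, np.float64(0.008214268528917908))
(29.8583, np.float64(0.008242838179561389))
(30.3083, np.float64(0.008879760624921915))
(30.7583, np.float64(0.008856097231794076))
```

```bash
python3 -c "
from bench import manip
print(manip.current_force(),manip.sign_off())"
```

```text
the job is handed in; nothing more can be done
[ 0.17770873 -0.97632676  0.09600514] None
```

The job is handed in at about 31 s. The pointer was held on the mark for over five seconds, the lever is released, and the pointer last read about 0.009 rad off the mark (limit about 0.055). My first grip missed and nudged the parked lever a few hundredths of a radian, because the fingertips sit about 30 mm short of the reported tool point; the second grip held, and after it lifted I saw no contact between the beam and its stops.

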